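# Clear the dry-block heater's tray and seat the temperature probe

### The job

Lift the tipping tray on top of the block heater by its bar handle and swing it up to upright or a little past it, so that the three bottle caps left on it slide off over the hinge side into the tub. Leave the tray standing open, then take the flat-handled temperature probe from the stand and push it fully home in the one narrow well of the heater's blocks, so that its collar sits flush on the block, and let go. Leave the other things on the bench, the round-handled stirrer included, where they are.

Things in the scene. Friction and masses are not known exactly. Their poses are not given: they have to be found in the camera images.
- heater: White block heater fixed to the bench, 200 (x) x 170 (y) x 98 mm high. Origin: centre of its underside; z up. Its two metal blocks lie under the steel tray. The tray's hinge runs along the heater's +y edge; a fixed steel apron below the hinge slopes down 27 mm over its outer 32 mm, over the tub's near wall.
- tray (a joint): Steel tipping tray that covers the heater's top, 190 (heater x) x 170 (heater y) mm, 4 mm plate, 22 mm rims on three sides and none on the hinge side. 0 = closed, flat; grows as the handle side goes up and over towards the hinge side; 1.57 = upright; stop at 1.9. Stiff hinge: it stays where it is left. About 0.3 kg.
- tray_hinge (a point): Point on the tray's hinge axis, at mid length: heater frame (0, 85, 100) mm. The axis runs along heater x.
- tray_handle (a point): Middle of the tray's handle, a 10 mm thick round bar parallel to the hinge, 210 mm from the hinge axis and 6 mm above the level of the hinge when closed (106 mm above the bench). It stands 40 mm out from the tray's edge on two legs, with 92 mm free between the legs and 35 mm free between bar and edge.
- cap0: White screw cap, a disc 44 mm across and 24 mm high, lying on the tray. Origin: centre of its underside.
- cap1: A second cap, the same.
- cap2: A third cap, the same.
- tub: Loose grey open tub on the bench beside the heater's hinge side, outside 200 (x) x 150 (y) x 65 mm high, walls and floor 4 mm. Origin: centre of its underside.
- probe_block_hole0 (a point): Mouth centre of the narrow probe well, level with the top of its aluminium block, 98 mm above the bench. Well 11 mm wide, 68 mm deep, upright, mouth chamfered 2.5 mm, z up. Hidden under the tray until that is tipped up; in the block at the heater's -x or +x half (44 mm off centre), 30 mm to the -y side of the middle. All other wells are 25 mm wide.
- stand: White plastic stand fixed to the bench, 80 (x) x 190 (y) x 78 mm high. Two 11 mm holes in its 14 mm top plate, at x = 0, y = +50 and -50 mm, one with the probe, one with the stirrer. Origin: centre of its underside.
- probe: Temperature probe, upright in a stand hole: steel stem 9 mm in diameter, 62 mm long, chamfered tip; black collar 22 mm across, 6 mm thick; flat grey grip 14 mm thick (own x), 36 mm wide (own y), 52 mm tall; 120 mm in all, 70 g. Origin: tip of the stem; z points up the stem to the grip. The collar's underside, 62 mm above the tip, rests on the stand.
- probe_grip (a point): Point in the middle of the probe's flat grip, 97 mm above its tip.
- stirrer: Stirrer in the stand's other hole, to be left there: same stem and collar, but a round grip 24 mm across and 52 mm tall. Origin: tip of its stem.
- bottle: White bottle, 60 mm across, 150 mm tall, bystander. Origin: centre of its underside.
- jar: Amber jar, 60 mm across, 90 mm tall, bystander. Origin: centre of its underside.
- dishes: Stack of three culture dishes, 90 mm across, 45 mm tall, bystander. Origin: centre of its underside.
Things that resemble listed ones, but are neither listed nor needed, are in the scene too. What is shaped like the cap1 but black or blue is not meant.

How it is judged:
On the way, in this order (a step that is already met when the one before it is completed fails the run):
1. all three caps have been tipped into the tub and the tray stands open (x of cap0 in the frame of tub between -0.1 and 0.1 m and y of cap0 in the frame of tub between -0.075 and 0.075 m and z of cap0 in the frame of tub between -0.01 and 0.055 m and x of cap1 in the frame of tub between -0.1 and 0.1 m and y of cap1 in the frame of tub between -0.075 and 0.075 m and z of cap1 in the frame of tub between -0.01 and 0.055 m and x of cap2 in the frame of tub between -0.1 and 0.1 m and y of cap2 in the frame of tub between -0.075 and 0.075 m and z of cap2 in the frame of tub between -0.01 and 0.055 m and angle between tub's own z axis and vertical below 0.15 rad and value of joint tray above 1.3 rad), for 0.2 s.
2. the probe is fully home in the narrow well (horizontal distance between probe and probe_block_hole0 below 0.005 m and z of probe in the frame of probe_block_hole0 below -0.057 m and angle between probe's own z axis and vertical below 0.08 rad), for 0.2 s.
At the end, for the whole second after the job is handed in: All three caps lie at rest in the upright tub (their centres inside its walls and below its rim); the tray stands open at more than 1.3 rad; the probe is released, at rest and upright within 0.08 rad in the narrow well, its axis within 5 mm of the well's and its collar within 5 mm of the block (all of step 1 and all of step 2 and linear speed of each of probe, cap0, cap1, cap2 below 0.02 m/s); the robot touches nothing.
It fails at once if the stirrer is moved by more than 30 mm or tipped over (distance of stirrer from where it was at the start of the episode above 0.03 m or angle between stirrer's own z axis and vertical above 0.5 rad).
It fails at once if the bottle is moved by more than 30 mm or tipped over (distance of bottle from where it was at the start of the episode above 0.03 m or angle between bottle's own z axis and vertical above 0.5 rad).
It fails at once if the jar is moved by more than 30 mm or tipped over (distance of jar from where it was at the start of the episode above 0.03 m or angle between jar's own z axis and vertical above 0.5 rad).
It fails at once if the dishes is moved by more than 30 mm or tipped over (distance of dishes from where it was at the start of the episode above 0.03 m or angle between dishes's own z axis and vertical above 0.5 rad).
It also fails if it takes over 69 s, if anything falls off the work surface, if the arm or the gripper's body presses on something with over 40 N, if the wrist force passes 120 N, or if a joint passes its speed limit or range.

### The arm

A 6-joint arm with a two-finger parallel gripper is mounted at the origin on the work surface. World frame = base frame: x ahead of the robot, y to its left, z up, the work surface at z = 0. Lengths are in m, angles in rad, forces in N, time in s.
With the tool pointing down it reaches from about 0.35 to 0.775 m from the base axis. Payload 7.3 kg.
Tool frame: the origin (TCP) lies on the front face of the gripper's body, between the roots of the fingers; the fingertips stand ahead of it and the grasp point (between the pads) lies 47 mm ahead of it (finger_overhang is the z of the fingertips in the tool frame, in m); z points along the fingers, y is the line along which they close (so a half turn about z gives the same grasp; the last joint's range is limited). The gripper opens to 92 mm and grips with 3 to 60 N. Pads are 19 mm wide; open, the fingers measure 130 mm over their backs; the gripper's body (75 mm by 190 mm) begins 47 mm behind the grasp point.
Start: joints at [1.004, 0.342, 1.524, -0, 1.275, -0.146], TCP at [0.214, 0.479, 0.292] pointing down, gripper open.
Joint ranges: [-2.53, 2.53], [-0.77, 2.02], [0.04, 2.7], [-1, 4.14], [0.28, 2.66], [-3.11, 3.11]. Speed limits (rad/s): [2.57, 2.57, 3.14, 3.14, 3.14, 3.14].

### API

Orientations are given as [roll, pitch, yaw] about the fixed x, y, z axes, in that order (R = Rz(yaw) Ry(pitch) Rx(roll)).
In Python, from cell import * gives the robot as it stands. The module is installed in compiled form; this text tells all that it offers.
- The arm moves only by the tool arm_command, never from a script. Its argument "series" is a list of rows, each an object of numbers: "x", "y", "z": the shift along the tool's x, y, z in mm; "rx", "ry", "rz": the turn, a rotation vector about the tool's x, y, z in degrees. A call has 1 to 20 rows; each row is the pose to reach, as a shift and turn from the pose commanded when the call began, along the tool's axes at that moment; what a row does not reach only later rows make up. A row lasts 1/10 s, in which the tool goes at most 50 mm and 8.59 degrees, less where a joint would pass 70% of its speed; a pose out of reach is approached as far as the arm can. A call with a gripper value outside its range is refused whole. "hand" is the finger opening in mm, from 0 to 91.8, set as the call begins (left out, the last holds). The fingers move at their own pace and stop on an object; "squeeze" is the grip in N (left out, the last holds). Time passes only in rows, so rows that repeat a pose let the fingers close. It gives the time, the measured TCP pose, the force, the opening and the grip force at its end, in the units of the state.
- observe(): the state, without advancing time (a new reading comes with each control period).
- read_camera(name): name is "side" or "top"; returns a dict with "pixels" (400x640x3 uint8, blue, green, red), "K" (3x3 intrinsics, pixels), "k1" (the pictures are not rectified: a ray, as slopes to the right and down, at radius r is drawn at 1 + k1 r^2 times it, then the intrinsics apply), "rvec" (rotation vector, rad) and "tvec" (3), from world to camera coordinates, as OpenCV has them. Camera axes: x right, y down, z forward; pixel columns grow to the right and rows downward; lengths in m; the calibration is good to about 2 mm. A picture is of the moment at which its call begins. There is no depth.
- hand_in(): hands the job in; it is judged then, once.
Trained networks look in a picture, given as the dict that the camera call returned (one of the last four; its "shot" number tells which), for a name from the list of things; names that differ only in an ending like _2 or _b are one class to them, and where a whole thing is asked for, a point or a joint stands for the part that bears it (a point fixed in the world has none). Each returns a list of dicts, best first, with "confidence" (0 to 1); they miss things now and then, are a little off and sometimes report something else, mostly with a low value. They report only what shows in the picture. A call takes as long as a camera call. They do not tell look-alikes from the thing itself.
- boxes_of(picture, query): "point" ([x, y, z] in m, in world coordinates, good to about 4 mm: the middle of the surface that is visible of it).
- trace(picture, query): "pixels" (400x640 bool, what is visible of it).
- mark_of(picture, query): "point" ([x, y, z] in m, in world coordinates, good to about 4 mm: a listed point, or the origin of a listed thing).
The state is a dict: "time": time; "qpos": joint angles; "qvel": joint speeds; "joint_efforts": joint torques, N m; "tool_pos": TCP position; "tool_rot": TCP orientation; "contact_force": force on the tool from outside, world axes, zero at the start; "torque": the same for the moment, N m; "opening": finger opening in m; "grip_force": force on a finger pad.
Only numpy, scipy, OpenCV 4.12 (cv2) and the standard library are available. Lean on these libraries where they do the work, as an engineer would, in place of code of your own. Each camera call takes 0.05 s, during which the arm holds its last target. There are 200 camera calls.

## Working session

There is one attempt and no reset: what is moved stays moved. The work goes in short steps, Python scripts to look and compute and a tool call to move; the robot and the scene stay as the last step left them, time stands still between calls to the robot, and variables do not carry over. Pictures are saved under pics/ and viewed, at most 12 in all, crops included, and the job is handed in when it is done.

Besides the shell and the picture viewer there is one more tool, called by a JSON object that holds its "fn" and its "kwargs", one argument or row to a line. arm_command: Moves the arm, as the interface text tells. Its arguments: {"type":"object","properties":{"series":{"type":"array"},"hand":{"type":"number"},"squeeze":{"type":"number"}},"required":["series"]}

```bash
mkdir -p pics; cat > h.py <<'E'
from cell import *
import numpy as np, cv2
def proj(c,P):
    R=cv2.Rodrigues(np.array(c["rvec"],float))[0]; p=np.atleast_2d(P)@R.T+np.array(c["tvec"]).ravel()
    s=p[:,:2]/p[:,2:]; s=s*(1+c["k1"]*(s**2).sum(1,keepdims=True)); K=np.array(c["K"])
    return s*[K[0,0],K[1,1]]+K[:2,2]
def ray(c,uv):
    K=np.array(c["K"]); d=(np.array(uv,float)-K[:2,2])/[K[0,0],K[1,1]]; s=d.copy()
    for _ in range(20): s=d/(1+c["k1"]*(s@s))
    R=cv2.Rodrigues(np.array(c["rvec"],float))[0]
    o=-R.T@np.array(c["tvec"]).ravel(); v=R.T@np.array([*s,1]); return o,v/np.linalg.norm(v)
def onz(c,uv,z):
    o,v=ray(c,uv); return o+v*(z-o[2])/v[2]
def tri(c1,u1,c2,u2):
    o,v=ray(c1,u1);p,w=ray(c2,u2)
    t=np.linalg.lstsq(np.c_[v,-w],p-o,rcond=None)[0]; a=o+v*t[0]; b=p+w*t[1]; return (a+b)/2,np.linalg.norm(a-b)
E
python3 - <<'E'
from h import *
np.set_printoptions(precision=4,suppress=True)
s=observe(); print(s["tool_pos"],s["tool_rot"],s["opening"],finger_overhang)
cs={n:read_camera(n) for n in("side","top")}
for n,c in cs.items():
    cv2.imwrite(f"pics/{n}0.png",c["pixels"]); print(n,ray(c,c["K"][:2] and [320,200])[0] if 0 else ray(c,[320,200]))
    for q in ["heater","tray_hinge","tray_handle","cap0","tub","stand","probe","probe_grip","stirrer","bottle","jar","dishes"]:
        print(q,[(np.round(m["point"],3),round(m["confidence"],2),proj(c,m["point"])[0].round()) for m in mark_of(c,q)[:5]])
E
```

```text
[0.2143 0.479  0.2916] [-3.1401 -0.0002  2.7208] 0.09160807901961004 0.0655
side (array([ 0.4935, -0.8936,  0.999 ]), array([ 0.0628,  0.7327, -0.6776]))
heater [(array([ 0.557,  0.047, -0.002]), 0.83, array([315., 233.]))]
tray_hinge [(array([0.564, 0.13 , 0.103]), 0.6, array([314., 188.]))]
tray_handle [(array([ 0.561, -0.078,  0.106]), 0.68, array([320., 240.]))]
cap0 [(array([0.568, 0.034, 0.107]), 0.72, array([318., 209.])), (array([0.621, 0.046, 0.103]), 0.7, array([337., 206.])), (array([ 0.595, -0.106,  0.   ]), 0.68, array([333., 272.])), (array([ 0.72 ,  0.105, -0.002]), 0.66, array([366., 215.])), (array([0.509, 0.028, 0.105]), 0.65, array([297., 213.]))]
tub [(array([ 0.564,  0.224, -0.005]), 0.65, array([312., 194.]))]
stand [(array([ 0.487, -0.322, -0.   ]), 0.98, array([298., 349.]))]
probe [(array([ 0.497, -0.277,  0.017]), 0.69, array([301., 328.]))]
probe_grip [(array([ 0.495, -0.276,  0.113]), 0.7, array([299., 304.]))]
stirrer [(array([ 0.469, -0.371,  0.018]), 0.62, array([292., 366.]))]
bottle [(array([ 0.726, -0.162, -0.001]), 0.79, array([385., 286.]))]
jar [(
[... 762 characters left out ...]
, 0.57, array([372., 197.])), (array([0.51 , 0.028, 0.103]), 0.52, array([330., 222.]))]
tub [(array([0.558, 0.223, 0.006]), 0.77, array([268., 208.]))]
stand [(array([ 0.488, -0.321,  0.002]), 0.7, array([438., 229.]))]
probe [(array([ 0.503, -0.272,  0.018]), 0.65, array([424., 225.]))]
probe_grip [(array([ 0.498, -0.275,  0.112]), 0.66, array([433., 226.]))]
stirrer [(array([ 0.468, -0.371,  0.011]), 0.58, array([454., 235.]))]
bottle [(array([ 0.721, -0.159, -0.001]), 0.74, array([387., 157.])), (array([0.562, 0.032, 0.103]), 0.31, array([329., 205.]))]
jar [(array([ 0.431, -0.145,  0.001]), 0.92, array([384., 247.]))]
dishes [(array([ 0.555,  0.514, -0.001]), 0.77, array([178., 209.]))]
```

View pics/side0.png

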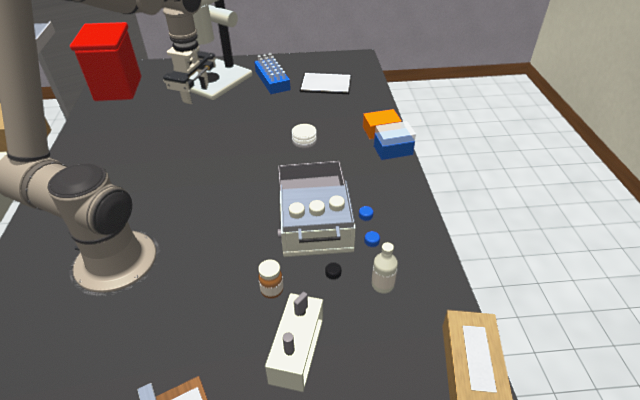

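View pics/top0.png

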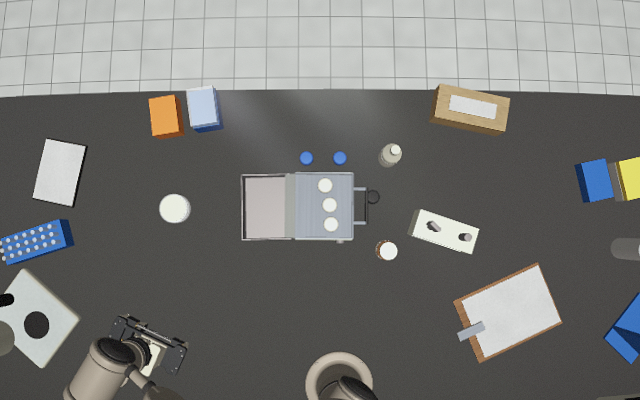

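Side view: the flat-handled probe is at (301,303) and the stirrer at (288,342). The three white caps are on the tray at (297,209), (317,207) and (337,202), and the tray handle is at (320,238). The look-alikes are the black cap at (333,271), the blue caps at (366,213) and (372,239), and the stirrer, which could be taken for the probe. I'll choose by the flat grip and the white caps on the tray, and check that in one close crop.

```bash
python3 - <<'E'
from h import *
np.set_printoptions(precision=4,suppress=True)
t=read_camera("top"); s=read_camera("side")
a=cv2.resize(t["pixels"][160:265,320:490],None,fx=4,fy=4,interpolation=2)
b=cv2.resize(s["pixels"][225:365,262:322],None,fx=3,fy=3,interpolation=2)
im=np.zeros((420,680+b.shape[1]*420//b.shape[0],3),np.uint8); im[:,:680]=a; im[:,680:]=cv2.resize(b,(im.shape[1]-680,420))
cv2.imwrite("pics/crop1.png",im); print(im.shape)
for n,c in (("t",t),("s",s)):
  for q in("probe","probe_grip","stirrer","tray_handle","tray","tub","heater"):
    for m in trace(c,q)[:1]:
      p=m["pixels"].astype(np.uint8); x,y=cv2.findNonZero(p).reshape(-1,2).mean(0)
      print(n,q,round(m["confidence"],2),p.sum(),(x,y),cv2.minAreaRect(cv2.findNonZero(p)),cv2.boundingRect(p))
for q in("probe_grip","tray_handle"):
  P=[mark_of(c,q)[0]["point"] for c in(t,s)]; 
  print(q,P,tri(t,proj(t,P[0])[0],s,proj(s,P[1])[0]))
E
```

```text
(420, 860, 3)
t stirrer 0.51 96 (np.float64(464.9479166666667), np.float64(236.75)) ((465.0, 237.0), (8.0, 12.0), 90.0) (459, 233, 13, 9)
t tray 0.92 3377 (np.float64(323.9369262659165), np.float64(204.90464909683152)) ((330.0, 204.0), (66.0, 72.0), 90.0) (294, 171, 73, 67)
t tub 0.58 2848 (np.float64(262.4915730337079), np.float64(205.56636235955057)) ((263.7450256347656, 205.79177856445312), (66.55256652832031, 45.011051177978516), 88.63607025146484) (241, 173, 47, 67)
t heater 0.97 4341 (np.float64(319.09951624049756), np.float64(205.73600552868004)) ((325.5, 206.5), (71.0, 83.0), 90.0) (284, 171, 84, 72)
s probe 0.53 267 (np.float64(300.74531835205994), np.float64(304.0561797752809)) ((300.5, 304.0), (24.0, 13.0), 90.0) (294, 292, 14, 25)
s probe_grip 0.54 277 (np.float64(300.3465703971119), np.float64(304.6028880866426)) ((300.0, 304.0), (24.0, 14.0), 90.0) (293, 292, 15, 25)
s stirrer 0.61 230 (np.float64(288.38260869565215), np.float64(343.61739130434785)) ((288.3069152832031, 343.5693054199219), (23.28386878967285, 10.845905303955078), 84.2894058227539) (283, 332, 12, 24)
s t
[... 379 characters left out ...]
81) (281, 183, 73, 59)
s tub 0.83 1534 (np.float64(310.4406779661017), np.float64(174.71447196870926)) ((310.8883056640625, 174.93655395507812), (25.22145652770996, 64.90606689453125), 85.91438293457031) (278, 161, 67, 28)
s heater 0.65 2284 (np.float64(315.8117338003503), np.float64(210.24562171628722)) ((316.2816467285156, 213.3406524658203), (54.16698455810547, 70.4894027709961), 85.51539611816406) (281, 184, 72, 58)
probe_grip [[0.4968, -0.2777, 0.1088], [0.4985, -0.2744, 0.1129]] (array([ 0.4976, -0.2759,  0.1151]), np.float64(0.0016803157796258326))
tray_handle [[0.5571, -0.0809, 0.1083], [0.5588, -0.0813, 0.1037]] (array([ 0.5581, -0.0815,  0.1039]), np.float64(0.0014690875459647452))
```

View pics/crop1.png

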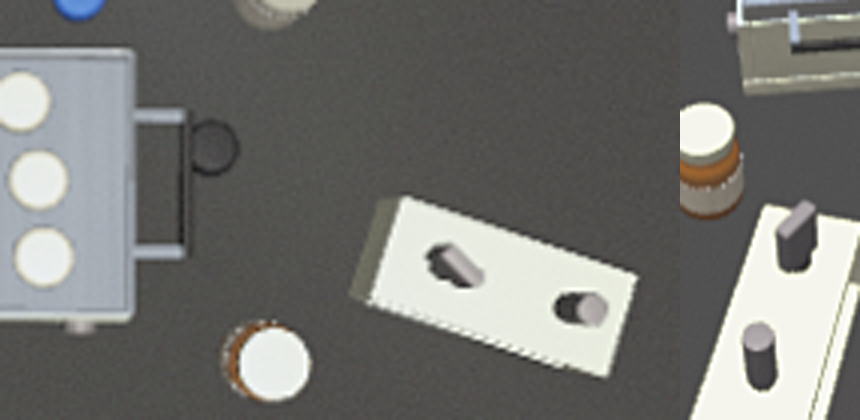

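The crop confirms it: the flat grip is at crop (455,265), the round stirrer at (590,308). The handle bar is at (185,185) and the black cap on the bench beside it at (212,147). The top face of the grip runs along crop (447,247)–(482,281).

```bash
cat >> h.py <<'E'
from scipy.spatial.transform import Rotation as Ro
def delta(pos,rot):
    s=observe(); R=Ro.from_euler("xyz",s["tool_rot"]); T=Ro.from_euler("xyz",rot)
    d=R.inv().apply(np.array(pos)-s["tool_pos"])*1e3; w=(R.inv()*T).as_rotvec(degrees=True)
    print("delta mm",d.round(1),"rotvec deg",w.round(1),"t",s["time"])
E
python3 - <<'E'
from h import *
np.set_printoptions(precision=4,suppress=True)
t=read_camera("top")
C=lambda x,y,z: onz(t,(320+x/4,160+y/4),z)
for a,b in[((135,50,.122),(133,318,.122)),((185,116,.109),(183,251,.109)),((0,48,.122),(130,50,.122)),((0,315,.122),(130,318,.122))]:
    p,q=C(*a),C(*b); print(p,q,np.degrees(np.arctan2(*(p-q)[[1,0]])))
p,q=C(447,247,.136),C(482,281,.136); print("grip",p,q,np.degrees(np.arctan2(*(p-q)[[1,0]])),(p+q)/2)
for k in range(3):
  c=read_camera("top"); d=read_camera("side")
  for q in("tray_hinge","tray_handle","probe_grip"):
    A=[m[0]["point"] for m in (mark_of(c,q),mark_of(d,q)) if m]; print(q,*[np.round(a,4) for a in A])
delta([.559,-.08,.26],[np.pi,0,np.pi-0.02])
E
```

```text
[ 0.6546 -0.0408  0.122 ] [ 0.4601 -0.0377  0.122 ] -0.8904222748623367
[ 0.6074 -0.0783  0.109 ] [ 0.5084 -0.0758  0.109 ] -1.41007431141975
[0.6563 0.0575 0.122 ] [ 0.6546 -0.0371  0.122 ] 88.98004293874303
[0.4627 0.0582 0.122 ] [ 0.4601 -0.0356  0.122 ] 88.44120707438735
grip [ 0.5101 -0.2635  0.136 ] [ 0.4855 -0.2887  0.136 ] 45.67526358990996 [ 0.4978 -0.2761  0.136 ]
tray_hinge [0.5616 0.1331 0.0983] [0.5645 0.1324 0.1051]
tray_handle [ 0.5631 -0.0806  0.109 ] [ 0.5578 -0.0785  0.1043]
probe_grip [ 0.4994 -0.2745  0.1123] [ 0.4928 -0.2739  0.1141]
tray_hinge [0.562  0.1333 0.0986] [0.5615 0.1314 0.1032]
tray_handle [ 0.5603 -0.082   0.1087] [ 0.5601 -0.0782  0.1076]
probe_grip [ 0.4985 -0.2768  0.1088] [ 0.4951 -0.2745  0.1143]
tray_hinge [0.5642 0.1312 0.0991] [0.5636 0.1323 0.1032]
tray_handle [ 0.5593 -0.0815  0.107 ] [ 0.5568 -0.0789  0.1065]
probe_grip [ 0.4992 -0.2754  0.1101] [ 0.7243 -0.1636 -0.0042]
delta mm [-542.9 -369.7   32.2] rotvec deg [  0.   0. -23.] t 3.55
```

{"fn": "arm_command", "kwargs": {
  "series": [
    {"x":-543,"y":-370,"z":30,"rz":-23},
    {"x":-543,"y":-370,"z":30,"rz":-23},
    {"x":-543,"y":-370,"z":30,"rz":-23},
    {"x":-543,"y":-370,"z":30,"rz":-23},
    {"x":-543,"y":-370,"z":30,"rz":-23},
    {"x":-543,"y":-370,"z":30,"rz":-23},
    {"x":-543,"y":-370,"z":30,"rz":-23},
    {"x":-543,"y":-370,"z":30,"rz":-23},
    {"x":-543,"y":-370,"z":30,"rz":-23},
    {"x":-543,"y":-370,"z":30,"rz":-23},
    {"x":-543,"y":-370,"z":30,"rz":-23},
    {"x":-543,"y":-370,"z":30,"rz":-23},
    {"x":-543,"y":-370,"z":30,"rz":-23},
    {"x":-543,"y":-370,"z":30,"rz":-23},
    {"x":-543,"y":-370,"z":30,"rz":-23},
    {"x":-543,"y":-370,"z":30,"rz":-23},
    {"x":-543,"y":-370,"z":30,"rz":-23},
    {"x":-543,"y":-370,"z":30,"rz":-23}
  ],
  "hand": 28,
  "squeeze": 30
}}

```text
invalid input
```

{"fn": "arm_command", "kwargs": {
  "series": [
    {"x":0,"y":0,"z":0,"rx":0,"ry":0,"rz":0}
  ],
  "hand": 28,
  "squeeze": 30
}}

```text
time: 3.65
tool_pos: [0.2144, 0.4792, 0.2923]
tool_rot: [3.141, 0.0, 2.721]
contact_force: [-0.1, -0.1, 0.8]
opening: 0.0877
grip_force: 0.0
```

{"fn": "arm_command", "kwargs": {
  "series": [
    {"x":-180,"y":-125,"z":10,"rx":0,"ry":0,"rz":-23},
    {"x":-180,"y":-125,"z":10,"rx":0,"ry":0,"rz":-23},
    {"x":-180,"y":-125,"z":10,"rx":0,"ry":0,"rz":-23},
    {"x":-360,"y":-250,"z":20,"rx":0,"ry":0,"rz":-23},
    {"x":-360,"y":-250,"z":20,"rx":0,"ry":0,"rz":-23},
    {"x":-360,"y":-250,"z":20,"rx":0,"ry":0,"rz":-23},
    {"x":-360,"y":-250,"z":20,"rx":0,"ry":0,"rz":-23},
    {"x":-360,"y":-250,"z":20,"rx":0,"ry":0,"rz":-23},
    {"x":-360,"y":-250,"z":20,"rx":0,"ry":0,"rz":-23},
    {"x":-543,"y":-370,"z":30,"rx":0,"ry":0,"rz":-23},
    {"x":-543,"y":-370,"z":30,"rx":0,"ry":0,"rz":-23},
    {"x":-543,"y":-370,"z":30,"rx":0,"ry":0,"rz":-23},
    {"x":-543,"y":-370,"z":30,"rx":0,"ry":0,"rz":-23},
    {"x":-543,"y":-370,"z":30,"rx":0,"ry":0,"rz":-23},
    {"x":-543,"y":-370,"z":30,"rx":0,"ry":0,"rz":-23}
  ]
}}

```text
time: 5.15
tool_pos: [0.5599, -0.0831, 0.2614]
tool_rot: [-3.141, -0.0, 3.119]
contact_force: [-0.8, 0.8, 0.2]
opening: 0.028
grip_force: 0.0
```

{"fn": "arm_command", "kwargs": {
  "series": [
    {"x":0,"y":2,"z":45,"rx":0,"ry":0,"rz":0},
    {"x":0,"y":2,"z":75,"rx":0,"ry":0,"rz":0},
    {"x":0,"y":2,"z":100,"rx":0,"ry":0,"rz":0},
    {"x":0,"y":2,"z":108,"rx":0,"ry":0,"rz":0},
    {"x":0,"y":2,"z":108,"rx":0,"ry":0,"rz":0},
    {"x":0,"y":2,"z":108,"rx":0,"ry":0,"rz":0}
  ]
}}

```text
time: 5.75
tool_pos: [0.5595, -0.078, 0.1556]
tool_rot: [-3.141, 0.002, 3.123]
contact_force: [-0.3, -0.6, 0.1]
opening: 0.0281
grip_force: 0.0
```

```bash
python3 - <<'E'
from h import *
s=observe(); print(s["tool_pos"],s["tool_rot"],s["contact_force"])
t=read_camera("top"); c=read_camera("side")
g=np.array(s["tool_pos"])-[0,0,.047]
print(proj(c,g),proj(t,g))
a=cv2.resize(c["pixels"][180:270,260:370],None,fx=7,fy=6,interpolation=2); cv2.imwrite("pics/h1.png",a)
E
```

```text
[ 0.55954186 -0.07797306  0.15555281] [-3.14125061e+00  1.96503009e-03  3.12278969e+00] [-0.27344877 -0.58294704  0.05722459]
[[319.07276896 238.75297384]] [[366.29834198 205.29131595]]
```

View pics/h1.png

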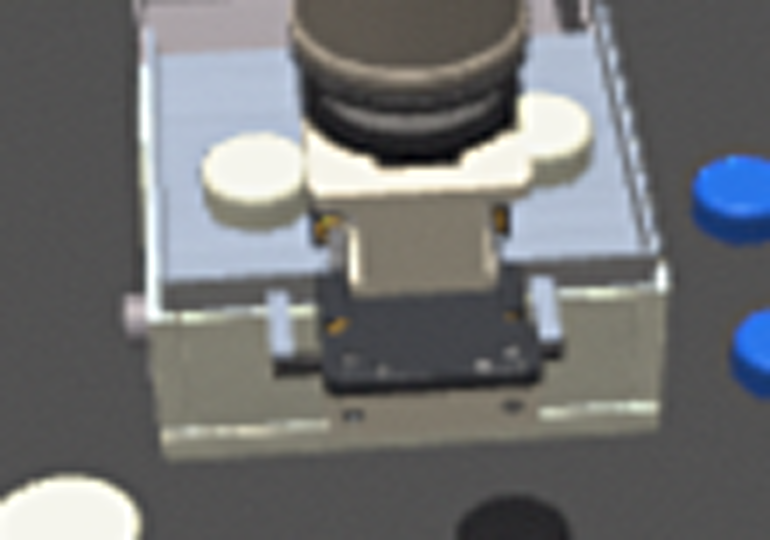

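The side crop shows the fingers straddling the bar between the legs (crop 280 and 548), a few mm too far to +x. I'll shift 4 mm and close.

{"fn": "arm_command", "kwargs": {
  "series": [
    {"x":4,"y":-2,"z":2,"rx":0,"ry":0,"rz":0},
    {"x":4,"y":-2,"z":2,"rx":0,"ry":0,"rz":0}
  ]
}}

```text
time: 6.05
tool_pos: [0.5545, -0.0804, 0.1526]
tool_rot: [-3.141, 0.0, 3.122]
contact_force: [0.5, 0.2, 0.8]
opening: 0.0279
grip_force: 0.0
```

{"fn": "arm_command", "kwargs": {
  "series": [
    {"x":0,"y":0,"z":0,"rx":0,"ry":0,"rz":0},
    {"x":0,"y":0,"z":0,"rx":0,"ry":0,"rz":0},
    {"x":0,"y":0,"z":0,"rx":0,"ry":0,"rz":0},
    {"x":0,"y":0,"z":0,"rx":0,"ry":0,"rz":0},
    {"x":0,"y":0,"z":0,"rx":0,"ry":0,"rz":0}
  ],
  "hand": 0,
  "squeeze": 30
}}

```text
time: 6.55
tool_pos: [0.555, -0.0783, 0.1523]
tool_rot: [3.138, 0.0, 3.122]
contact_force: [0.8, 8.6, 1.5]
opening: 0.0086
grip_force: 30.0
```

{"fn": "arm_command", "kwargs": {
  "series": [
    {"x":0,"y":3,"z":-15,"rx":0,"ry":0,"rz":0},
    {"x":0,"y":5,"z":-29,"rx":0,"ry":0,"rz":0},
    {"x":0,"y":8,"z":-43,"rx":0,"ry":0,"rz":0},
    {"x":0,"y":12,"z":-58,"rx":0,"ry":0,"rz":0},
    {"x":0,"y":17,"z":-71,"rx":0,"ry":0,"rz":0},
    {"x":0,"y":23,"z":-85,"rx":0,"ry":0,"rz":0},
    {"x":0,"y":29,"z":-98,"rx":0,"ry":0,"rz":0},
    {"x":0,"y":37,"z":-110,"rx":0,"ry":0,"rz":0},
    {"x":0,"y":46,"z":-122,"rx":0,"ry":0,"rz":0},
    {"x":0,"y":55,"z":-134,"rx":0,"ry":0,"rz":0},
    {"x":0,"y":55,"z":-134,"rx":0,"ry":0,"rz":0},
    {"x":0,"y":55,"z":-134,"rx":0,"ry":0,"rz":0}
  ]
}}

```text
time: 7.75
tool_pos: [0.5556, -0.0259, 0.2877]
tool_rot: [-3.139, 0.001, 3.123]
contact_force: [-3.6, -6.5, 5.1]
opening: 0.0091
grip_force: 30.0
```

```bash
python3 - <<'E'
from h import *
s=observe(); print(s["tool_pos"],s["tool_rot"],s["contact_force"],s["grip_force"])
c=read_camera("side"); t=read_camera("top")
a=np.hstack([c["pixels"][120:280,240:400],t["pixels"][130:290,220:380]]); cv2.imwrite("pics/h2.png",cv2.resize(a,(800,400),interpolation=2))
for n in (c,t): print([(np.round(m["point"],3),m["confidence"]) for m in mark_of(n,"cap0")])
E
```

```text
[ 0.555633   -0.0258927   0.28767306] [-3.13896320e+00  5.01429242e-04  3.12251081e+00] [-3.58393958 -6.46501338  5.09309009] 29.980279505252838
[(array([ 0.721, -0.005, -0.003]), 0.74), (array([ 0.595, -0.102,  0.001]), 0.72), (array([0.621, 0.132, 0.106]), 0.59), (array([0.51 , 0.118, 0.117]), 0.52), (array([ 0.72 ,  0.101, -0.002]), 0.48), (array([ 0.496, -0.274,  0.115]), 0.2)]
[(array([0.619, 0.15 , 0.084]), 0.75), (array([0.564, 0.142, 0.098]), 0.67), (array([ 0.718,  0.103, -0.004]), 0.6), (array([ 0.72 , -0.006,  0.   ]), 0.59), (array([0.511, 0.141, 0.1  ]), 0.56)]
```

View pics/h2.png

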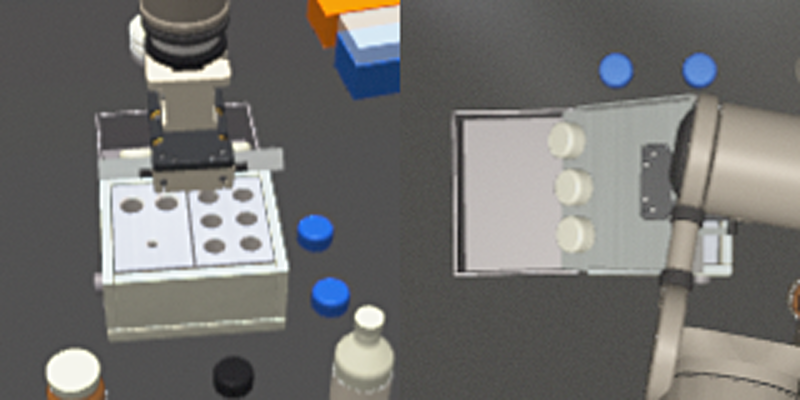

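Side crop: the caps are sliding over the hinge and the well block is uncovered. The narrow well is in the −x block, at side px about (301,217.6). Continuing the swing to 95°.

{"fn": "arm_command", "kwargs": {
  "series": [
    {"x":0,"y":12,"z":-13,"rx":0,"ry":0,"rz":0},
    {"x":0,"y":26,"z":-25,"rx":0,"ry":0,"rz":0},
    {"x":0,"y":41,"z":-36,"rx":0,"ry":0,"rz":0},
    {"x":0,"y":57,"z":-45,"rx":0,"ry":0,"rz":0},
    {"x":0,"y":73,"z":-53,"rx":0,"ry":0,"rz":0},
    {"x":0,"y":90,"z":-60,"rx":0,"ry":0,"rz":0},
    {"x":0,"y":108,"z":-65,"rx":0,"ry":0,"rz":0},
    {"x":0,"y":126,"z":-68,"rx":0,"ry":0,"rz":0},
    {"x":0,"y":144,"z":-70,"rx":0,"ry":0,"rz":0},
    {"x":0,"y":162,"z":-70,"rx":0,"ry":0,"rz":0},
    {"x":0,"y":180,"z":-69,"rx":0,"ry":0,"rz":0},
    {"x":0,"y":180,"z":-69,"rx":0,"ry":0,"rz":0},
    {"x":0,"y":180,"z":-69,"rx":0,"ry":0,"rz":0}
  ]
}}

```text
time: 9.25
tool_pos: [0.5585, 0.156, 0.3564]
tool_rot: [3.14, -0.0, 3.124]
contact_force: [-5.7, 1.6, 5.9]
opening: 0.0091
grip_force: 30.0
```

```bash
python3 - <<'E'
from h import *
s=observe(); print(s["tool_pos"],s["tool_rot"],s["contact_force"],s["grip_force"])
c=read_camera("side"); t=read_camera("top")
a=np.hstack([c["pixels"][80:240,240:400],t["pixels"][130:290,220:380]]); cv2.imwrite("pics/h3.png",cv2.resize(a,(800,400),interpolation=2))
for n in (c,t): print([(np.round(m["point"],3),m["confidence"]) for m in mark_of(n,"cap0")],[(np.round(m["point"],4),m["confidence"]) for m in mark_of(n,"probe_block_hole0")],[(np.round(m["point"],4),m["confidence"]) for m in mark_of(n,"tub")])
E
```

```text
[0.5585194  0.15596008 0.35642727] [ 3.14000018e+00 -4.70932524e-04  3.12418081e+00] [-5.65192229  1.64823992  5.87539935] 30.005163252353668
[(array([ 0.591, -0.104, -0.   ]), 0.54), (array([ 0.72 , -0.005, -0.001]), 0.52)] [(array([0.5157, 0.0193, 0.098 ]), 0.83)] []
[(array([ 0.721, -0.006, -0.001]), 0.73), (array([ 0.59 , -0.108,  0.001]), 0.67), (array([0.512, 0.269, 0.027]), 0.61), (array([0.716, 0.103, 0.003]), 0.44)] [(array([0.5197, 0.0163, 0.0996]), 0.87)] [(array([ 0.5575,  0.2236, -0.002 ]), 0.7), (array([0.5127, 0.2697, 0.0281]), 0.51)]
```

View pics/h3.png

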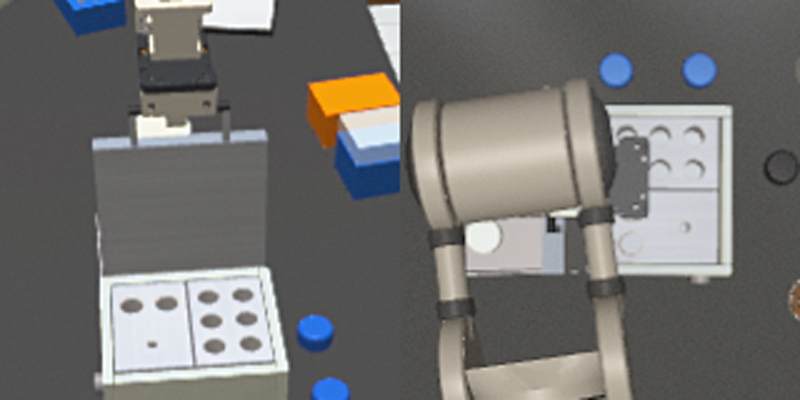

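{"fn": "arm_command", "kwargs": {
  "series": [
    {"x":0,"y":0,"z":0,"rx":0,"ry":0,"rz":0},
    {"x":0,"y":0,"z":0,"rx":0,"ry":0,"rz":0},
    {"x":0,"y":0,"z":0,"rx":0,"ry":0,"rz":0},
    {"x":0,"y":0,"z":-10,"rx":0,"ry":0,"rz":0},
    {"x":0,"y":0,"z":-40,"rx":0,"ry":0,"rz":0},
    {"x":0,"y":0,"z":-80,"rx":0,"ry":0,"rz":0},
    {"x":0,"y":0,"z":-80,"rx":0,"ry":0,"rz":0},
    {"x":0,"y":-50,"z":-80,"rx":0,"ry":0,"rz":0},
    {"x":0,"y":-100,"z":-80,"rx":0,"ry":0,"rz":0},
    {"x":0,"y":-150,"z":-80,"rx":0,"ry":0,"rz":0},
    {"x":0,"y":-200,"z":-80,"rx":0,"ry":0,"rz":0},
    {"x":0,"y":-250,"z":-80,"rx":0,"ry":0,"rz":0},
    {"x":0,"y":-300,"z":-80,"rx":0,"ry":0,"rz":0},
    {"x":0,"y":-300,"z":-80,"rx":0,"ry":0,"rz":0}
  ],
  "hand": 36
}}

```text
time: 11.05
tool_pos: [0.553, -0.1512, 0.4344]
tool_rot: [-3.14, -0.001, 3.115]
contact_force: [-1.4, 0.8, -0.0]
opening: 0.0362
grip_force: 0.0
```

```bash
python3 - <<'E'
from h import *
np.set_printoptions(precision=4,suppress=True)
s=observe(); print(s["tool_pos"],s["tool_rot"],s["contact_force"],np.array(s["qpos"]))
c=read_camera("side"); t=read_camera("top")
a=np.hstack([c["pixels"][80:240,240:400],t["pixels"][130:290,220:380]]); cv2.imwrite("pics/h4.png",cv2.resize(a,(800,400),interpolation=2))
H=[]
for n in (c,t):
  print([(np.round(m["point"],3),m["confidence"]) for m in mark_of(n,"cap0")],[(np.round(m["point"],4),m["confidence"]) for m in mark_of(n,"tub")])
  for q in("probe_block_hole0","probe_grip","tray_handle"): print(q,[(np.round(m["point"],4),m["confidence"]) for m in mark_of(n,q)])
delta([.4975,-.2755,.26],[np.pi,0,np.radians(45.7)]);delta([.4975,-.2755,.26],[np.pi,0,np.radians(225.7)])
E
```

```text
[ 0.553  -0.1512  0.4344] [-3.1399 -0.0012  3.1149] [-1.4174  0.8245 -0.0123] [-0.3996  0.3763  1.09   -0.002   1.6758 -1.9439]
[(array([ 0.596, -0.104, -0.   ]), 0.63), (array([ 0.72 , -0.004, -0.002]), 0.58), (array([ 0.718,  0.104, -0.   ]), 0.51)] []
probe_block_hole0 [(array([0.5196, 0.0182, 0.0948]), 0.64)]
probe_grip [(array([ 0.4962, -0.2736,  0.1102]), 0.56)]
tray_handle []
[(array([0.513, 0.268, 0.027]), 0.65), (array([0.557, 0.26 , 0.028]), 0.54), (array([ 0.592, -0.107,  0.003]), 0.49), (array([0.62 , 0.265, 0.025]), 0.48), (array([ 0.715,  0.104, -0.001]), 0.47), (array([ 0.723, -0.007,  0.001]), 0.44)] [(array([ 0.5594,  0.2219, -0.0004]), 0.68), (array([ 0.4272, -0.1465,  0.0003]), 0.54)]
probe_block_hole0 [(array([0.5196, 0.0191, 0.0965]), 0.66)]
probe_grip [(array([ 0.4994, -0.2765,  0.1125]), 0.46)]
tray_handle [(array([0.5663, 0.1531, 0.3089]), 0.72), (array([0.5544, 0.5145, 0.0006]), 0.23)]
delta mm [  53.9 -131.9  175.3] rotvec deg [  0.    0.  133.2] t 11.65
delta mm [  53.9 -131.9  175.3] rotvec deg [ -0.    0.  -46.8] t 11.65
```

View pics/h4.png

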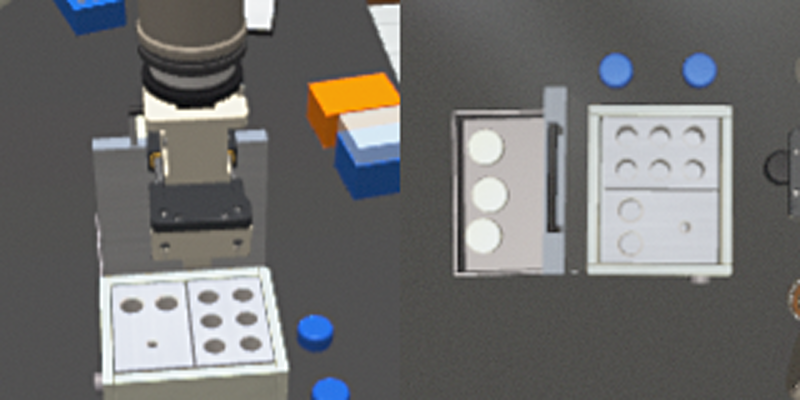

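All three caps lie in the tub (top crop (485,147), (490,194), (485,236)), and the tray stands open. The narrow well is at top crop (685,227). Now the probe.

{"fn": "arm_command", "kwargs": {
  "series": [
    {"x":54,"y":-132,"z":50,"rx":0,"ry":0,"rz":70},
    {"x":54,"y":-132,"z":50,"rx":0,"ry":0,"rz":70},
    {"x":54,"y":-132,"z":50,"rx":0,"ry":0,"rz":70},
    {"x":54,"y":-132,"z":100,"rx":0,"ry":0,"rz":70},
    {"x":54,"y":-132,"z":100,"rx":0,"ry":0,"rz":70},
    {"x":54,"y":-132,"z":100,"rx":0,"ry":0,"rz":70},
    {"x":54,"y":-132,"z":100,"rx":0,"ry":0,"rz":70},
    {"x":54,"y":-132,"z":175,"rx":0,"ry":0,"rz":70},
    {"x":54,"y":-132,"z":175,"rx":0,"ry":0,"rz":133},
    {"x":54,"y":-132,"z":175,"rx":0,"ry":0,"rz":133},
    {"x":54,"y":-132,"z":175,"rx":0,"ry":0,"rz":133},
    {"x":54,"y":-132,"z":175,"rx":0,"ry":0,"rz":133},
    {"x":54,"y":-132,"z":175,"rx":0,"ry":0,"rz":133},
    {"x":54,"y":-132,"z":175,"rx":0,"ry":0,"rz":133},
    {"x":54,"y":-132,"z":175,"rx":0,"ry":0,"rz":133},
    {"x":54,"y":-132,"z":175,"rx":0,"ry":0,"rz":133},
    {"x":54,"y":-132,"z":175,"rx":0,"ry":0,"rz":133},
    {"x":54,"y":-132,"z":175,"rx":0,"ry":0,"rz":133},
    {"x":54,"y":-132,"z":175,"rx":0,"ry":0,"rz":133}
  ],
  "hand": 46,
  "squeeze": 15
}}

```text
time: 13.55
tool_pos: [0.4972, -0.2761, 0.2602]
tool_rot: [-3.142, -0.0, 0.803]
contact_force: [1.1, -0.2, 0.1]
opening: 0.0457
grip_force: 0.0
```

```bash
python3 - <<'E'
from h import *
c=read_camera("side")
for k in range(2): print([(np.round(m["point"],4),m["confidence"]) for m in mark_of(c,"probe_grip")])
delta([.4975,-.2755,.16],[np.pi,0,np.radians(45.7)]); print(observe()["tool_pos"])
E
```

```text
[(array([ 0.4941, -0.275 ,  0.1096]), 0.66)]
[(array([ 0.4941, -0.275 ,  0.1096]), 0.66)]
delta mm [  0.7  -0.2 100.2] rotvec deg [-0.  -0.   0.2] t 13.7
[ 0.49713429 -0.27615154  0.26019158]
```

{"fn": "arm_command", "kwargs": {
  "series": [
    {"x":0,"y":0,"z":40,"rx":0,"ry":0,"rz":0},
    {"x":0,"y":0,"z":70,"rx":0,"ry":0,"rz":0},
    {"x":0,"y":0,"z":90,"rx":0,"ry":0,"rz":0},
    {"x":0,"y":0,"z":100,"rx":0,"ry":0,"rz":0},
    {"x":0,"y":0,"z":100,"rx":0,"ry":0,"rz":0}
  ]
}}

```text
time: 14.2
tool_pos: [0.4967, -0.2759, 0.1591]
tool_rot: [-3.139, 0.0, 0.801]
contact_force: [-0.6, -0.2, 0.4]
opening: 0.046
grip_force: 0.0
```

```bash
python3 - <<'E'
from h import *
c=read_camera("side"); s=observe(); print(s["tool_pos"])
a=c["pixels"][255:355,255:355]; cv2.imwrite("pics/h5.png",cv2.resize(a,(600,600),interpolation=2))
E
```

```text
[ 0.49727137 -0.27622553  0.16033654]
```

View pics/h5.png

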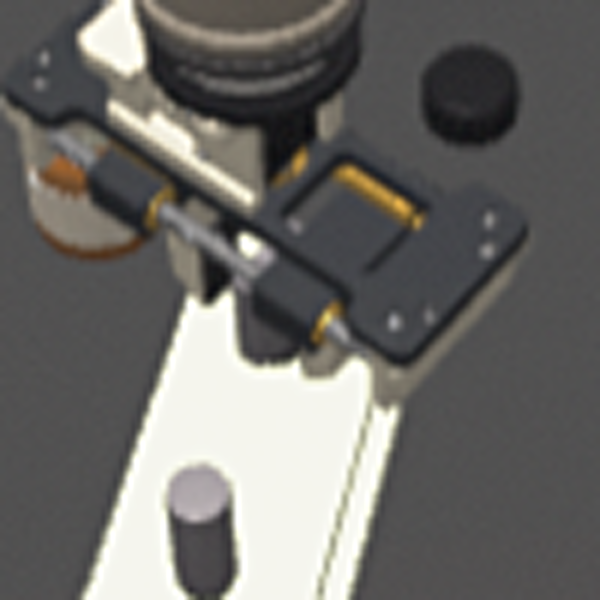

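The crop shows the grip (265,330) between the two fingers (210,270 and 330,365), well clear of the stirrer (200,530). Closing and lifting.

{"fn": "arm_command", "kwargs": {
  "series": [
    {"x":0,"y":0,"z":0,"rx":0,"ry":0,"rz":0},
    {"x":0,"y":0,"z":0,"rx":0,"ry":0,"rz":0},
    {"x":0,"y":0,"z":0,"rx":0,"ry":0,"rz":0},
    {"x":0,"y":0,"z":0,"rx":0,"ry":0,"rz":0},
    {"x":0,"y":0,"z":0,"rx":0,"ry":0,"rz":0},
    {"x":0,"y":0,"z":0,"rx":0,"ry":0,"rz":0}
  ],
  "hand": 0,
  "squeeze": 20
}}

```text
time: 14.85
tool_pos: [0.4972, -0.2762, 0.1606]
tool_rot: [3.141, -0.0, 0.801]
contact_force: [-0.4, 0.2, 3.1]
opening: 0.0139
grip_force: 20.0
```

{"fn": "arm_command", "kwargs": {
  "series": [
    {"x":0,"y":0,"z":-10,"rx":0,"ry":0,"rz":0},
    {"x":0,"y":0,"z":-30,"rx":0,"ry":0,"rz":0},
    {"x":0,"y":0,"z":-60,"rx":0,"ry":0,"rz":0},
    {"x":0,"y":0,"z":-100,"rx":0,"ry":0,"rz":0},
    {"x":0,"y":0,"z":-140,"rx":0,"ry":0,"rz":0},
    {"x":0,"y":0,"z":-160,"rx":0,"ry":0,"rz":0},
    {"x":0,"y":0,"z":-160,"rx":0,"ry":0,"rz":0}
  ]
}}

```text
time: 15.55
tool_pos: [0.4979, -0.2766, 0.3242]
tool_rot: [3.135, -0.001, 0.801]
contact_force: [-0.9, 0.2, 0.0]
opening: 0.0138
grip_force: 20.0
```

```bash
python3 - <<'E'
from h import *
np.set_printoptions(precision=4,suppress=True)
s=observe(); print(s["tool_pos"],s["opening"],s["grip_force"])
t=read_camera("top");c=read_camera("side")
for n in(c,t): print([(np.round(m["point"],4),m["confidence"]) for q in("probe_block_hole0","probe","probe_grip") for m in mark_of(n,q)])
# narrow well: dark blob near the network's mark, per view
uv=[]
for n in (c,t):
  g=cv2.cvtColor(n["pixels"],cv2.COLOR_BGR2GRAY).astype(float); u,v=proj(n,[.5195,.018,.098])[0].round().astype(int)
  w=g[v-5:v+6,u-5:u+6]; d=np.clip(np.median(w)-15-w,0,None); Y,X=np.mgrid[v-5:v+6,u-5:u+6]
  uv.append(((d*X).sum()/d.sum(),(d*Y).sum()/d.sum())); print(uv[-1],onz(n,uv[-1],.098)); print(w.astype(int))
print(tri(c,uv[0],t,uv[1]))
E
```

```text
[ 0.4979 -0.2766  0.3242] 0.01378484901308228 19.99990850687027
[(array([0.5173, 0.0179, 0.099 ]), 0.6), (array([ 0.5004, -0.2756,  0.1769]), 0.57), (array([ 0.4953, -0.2747,  0.2738]), 0.6), (array([ 0.5602,  0.0459, -0.0037]), 0.36)]
[(array([0.5198, 0.0193, 0.1003]), 0.58)]
(np.float64(nan), np.float64(nan)) [nan nan nan]
[[ 25  31  29  34  39  34  37  37  36  27  20]
 [ 36  36  35  41  38  36  33  26  26  15  25]
 [ 39  37  36  32  30  28  24  19  23  29  67]
 [ 29  26  25  24  21  24  24  24  27  68 115]
 [ 23  22  22  24  24  24  23  24  29  78 130]
 [ 24  26  25  23  23  24  19  22  26  79 128]
 [ 25  20  23  27  19  24  22  19  27  78 128]
 [ 21  21  25  21  25  21  23  22  27  78 129]
 [ 21  24  23  23  25  25  22  24  28  77 128]
 [ 21  17  22  26  20  21  25  20  21  65 128]
 [ 24  22  25  25  20  24  20  26  21  57 127]]
(np.float64(334.61990950226243), np.float64(220.2579185520362)) [0.5162 0.0148 0.098 ]
[[211 212 210 210 210 211 211 210 209 210 210]
 [211 212 211 213 211 212 212 211 211 211 211]
 [213 213 212 212 211 212 212 210 211 211 211]
 [212 211 212 211 211 211 2
[... 403 characters left out ...]
egal value
 ** On entry to DLASCL parameter number  4 had an illegal value
 ** On entry to DLASCL parameter number  4 had an illegal value
 ** On entry to DLASCL parameter number  4 had an illegal value
 ** On entry to DLASCL parameter number  5 had an illegal value
 ** On entry to DLASCL parameter number  4 had an illegal value<stdin>:11: RuntimeWarning: invalid value encountered in scalar divide
Traceback (most recent call last):
  File "h.py", line 16, in tri
    t=np.linalg.lstsq(np.c_[v,-w],p-o,rcond=None)[0]; a=o+v*t[0]; b=p+w*t[1]; return (a+b)/2,np.linalg.norm(a-b)
      ~~~~~~~~~~~~~~~^^^^^^^^^^^^^^^^^^^^^^^^^^^^
numpy.linalg.LinAlgError: SVD did not converge in Linear Least Squares
```

{"fn": "arm_command", "kwargs": {
  "series": [
    {"x":35,"y":-30,"z":0,"rx":0,"ry":0,"rz":0},
    {"x":70,"y":-60,"z":0,"rx":0,"ry":0,"rz":0},
    {"x":105,"y":-90,"z":0,"rx":0,"ry":0,"rz":0},
    {"x":140,"y":-120,"z":0,"rx":0,"ry":0,"rz":0},
    {"x":175,"y":-150,"z":0,"rx":0,"ry":0,"rz":0},
    {"x":205,"y":-175,"z":0,"rx":0,"ry":0,"rz":0},
    {"x":225,"y":-191,"z":0,"rx":0,"ry":0,"rz":0},
    {"x":225,"y":-191,"z":20,"rx":0,"ry":0,"rz":0},
    {"x":225,"y":-191,"z":35,"rx":0,"ry":0,"rz":0},
    {"x":225,"y":-191,"z":35,"rx":0,"ry":0,"rz":0},
    {"x":225,"y":-191,"z":35,"rx":0,"ry":0,"rz":0}
  ]
}}

```text
time: 17.05
tool_pos: [0.5166, 0.0183, 0.2852]
tool_rot: [-3.141, 0.0, 0.801]
contact_force: [-0.2, 0.4, -0.5]
opening: 0.0137
grip_force: 20.0
```

```bash
python3 - <<'E'
from h import *
np.set_printoptions(precision=4,suppress=True)
s=observe(); print(s["tool_pos"],s["tool_rot"],s["opening"],s["grip_force"])
t=read_camera("top");c=read_camera("side")
for n in(c,t): print([(q,np.round(m["point"],4),round(m["confidence"],2),proj(n,m["point"])[0].round(1)) for q in("probe_block_hole0","probe","probe_grip") for m in mark_of(n,q)])
g=np.array(s["tool_pos"]); 
tip=g-[0,0,.144]; print("tip px",proj(c,[tip,tip+[0,0,.062]]),"hole px",proj(c,[.5175,.018,.098]))
a=c["pixels"][165:245,265:345]; cv2.imwrite("pics/h6.png",cv2.resize(a,(600,600),interpolation=cv2.INTER_CUBIC))
E
```

```text
[0.5166 0.0183 0.2852] [-3.141   0.0003  0.8008] 0.013697495772957124 19.99985843896866
[('probe_block_hole0', array([0.5177, 0.0179, 0.0985]), 0.86, array([300.7, 216.8])), ('probe', array([0.5185, 0.0212, 0.1428]), 0.5, array([300.3, 204.2])), ('probe_grip', array([ 0.7259, -0.1658, -0.0055]), 0.62, array([385.4, 287.7])), ('probe_grip', array([0.5164, 0.0205, 0.2357]), 0.56, array([298.1, 178. ]))]
[]
tip px [[299.7108 205.4411]
 [298.7621 188.0884]] hole px [[300.6553 216.9109]]
```

View pics/h6.png

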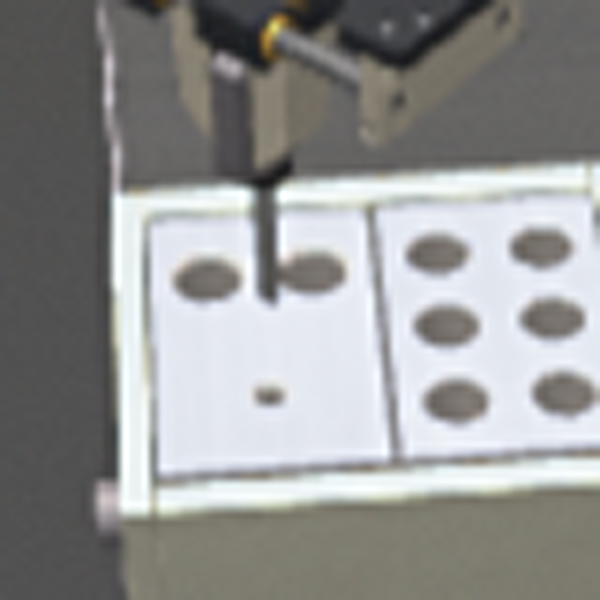

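Crop: the stem tip is at (269,298) and the narrow well at (268,395). The tip is about 2–3 mm off along tool x. I'll correct that, go lower and measure numerically.

{"fn": "arm_command", "kwargs": {
  "series": [
    {"x":-2,"y":0.5,"z":10,"rx":0,"ry":0,"rz":0},
    {"x":-2,"y":0.5,"z":20,"rx":0,"ry":0,"rz":0},
    {"x":-2,"y":0.5,"z":30,"rx":0,"ry":0,"rz":0},
    {"x":-2,"y":0.5,"z":30,"rx":0,"ry":0,"rz":0},
    {"x":-2,"y":0.5,"z":30,"rx":0,"ry":0,"rz":0}
  ]
}}

```text
time: 17.95
tool_pos: [0.5155, 0.0166, 0.2547]
tool_rot: [-3.141, 0.001, 0.801]
contact_force: [0.4, 0.1, -0.1]
opening: 0.0138
grip_force: 20.0
```

```bash
python3 - <<'E'
from h import *
np.set_printoptions(precision=4,suppress=True,linewidth=200)
s=observe(); print(s["tool_pos"],s["contact_force"])
c=read_camera("side")
print([(q,np.round(m["point"],4),round(m["confidence"],2)) for q in("probe_block_hole0","probe") for m in mark_of(c,q)])
tip=np.array(s["tool_pos"])-[0,0,.1446]; print("tip px",proj(c,[tip,tip+[.004,0,0],tip+[0,.004,0],tip+[0,0,-.01],tip+[0,0,.03],tip+[0,0,.062]]).round(2).tolist(),"hole px",proj(c,[.517,.0178,.098]))
g=cv2.cvtColor(c["pixels"],cv2.COLOR_BGR2GRAY); print("cols 293.. rows 196.."); print(g[196:223,293:309])
E
```

```text
[0.5155 0.0166 0.2547] [ 0.4026  0.1423 -0.1205]
[('probe_block_hole0', array([0.5169, 0.0171, 0.0966]), 0.89), ('probe_block_hole0', array([ 0.4652, -0.3698,  0.0141]), 0.48), ('probe', array([0.5604, 0.1552, 0.3077]), 0.57), ('probe', array([0.5174, 0.018 , 0.112 ]), 0.45)]
tip px [[299.77, 214.17], [301.24, 214.06], [299.68, 213.15], [299.92, 216.77], [299.33, 206.19], [298.84, 197.39]] hole px [[300.4785 216.9753]]
cols 293.. rows 196..
[[183  93  66  72  68  73 109  99  71  42 105 238 237 233 232 232]
 [227 139  87  71  63  62  70  52  35  40 127 237 238 235 234 233]
 [242 217 179 126  94  60  33  27  49 117 196 207 208 193 191 194]
 [182 191 207 217 221 133  59  54 138 199 199 152 142 130 129 132]
 [117 133 161 206 244 161  92  85 153 177 145 116 114 114 115 119]
 [114 116 121 149 222 176 107  90 127 136 113 110 113 115 118 120]
 [117 117 115 127 209 182 110  87 119 154 116 108 111 112 116 117]
 [113 115 118 150 232 189 109  87 132 222 173 127 117 117 119 128]
 [119 126 166 221 242 192 108  84 134 243 233 222 201 195 196 218]
 [219 219 225 237 242 192 108  83 133 242 240 238 23
[... 454 characters left out ...]
 203 234 234 233 233 232 232]
 [234 233 232 231 235 238 173 100 125 227 236 234 233 233 232 232]
 [234 233 232 231 233 237 226 191 219 236 235 233 233 232 232 231]
 [233 233 232 230 232 236 234 229 236 236 233 233 233 232 231 231]
 [233 233 233 232 232 228 203 200 198 220 232 233 233 232 232 232]
 [232 233 231 231 233 221 149 131 127 163 226 233 233 233 232 230]
 [232 232 231 232 232 225 163 119 119 166 228 233 232 233 232 230]
 [232 233 232 231 232 232 223 215 215 224 232 232 232 233 232 231]
 [232 233 231 230 230 232 233 233 234 234 231 230 231 233 232 230]
 [232 233 232 231 229 231 231 231 232 232 229 230 231 232 232 230]
 [231 232 231 231 229 231 229 229 231 231 229 229 231 231 231 231]]
```

{"fn": "arm_command", "kwargs": {
  "series": [
    {"x":-0.5,"y":0.5,"z":5,"rx":0,"ry":0,"rz":0},
    {"x":-0.5,"y":0.5,"z":10,"rx":0,"ry":0,"rz":0},
    {"x":-0.5,"y":0.5,"z":13,"rx":0,"ry":0,"rz":0},
    {"x":-0.5,"y":0.5,"z":15,"rx":0,"ry":0,"rz":0},
    {"x":-0.5,"y":0.5,"z":17,"rx":0,"ry":0,"rz":0},
    {"x":-0.5,"y":0.5,"z":17,"rx":0,"ry":0,"rz":0}
  ]
}}

```text
time: 18.7
tool_pos: [0.5155, 0.0159, 0.2379]
tool_rot: [-3.141, 0.0, 0.801]
contact_force: [-0.4, 0.4, -0.8]
opening: 0.0138
grip_force: 20.0
```

{"fn": "arm_command", "kwargs": {
  "series": [
    {"x":0,"y":0,"z":5,"rx":0,"ry":0,"rz":0},
    {"x":0,"y":0,"z":10,"rx":0,"ry":0,"rz":0},
    {"x":0,"y":0,"z":15,"rx":0,"ry":0,"rz":0},
    {"x":0,"y":0,"z":20,"rx":0,"ry":0,"rz":0},
    {"x":0,"y":0,"z":20,"rx":0,"ry":0,"rz":0}
  ]
}}

```text
time: 19.2
tool_pos: [0.5152, 0.0159, 0.2173]
tool_rot: [-3.14, 0.001, 0.801]
contact_force: [-0.6, 0.0, -0.5]
opening: 0.0139
grip_force: 20.0
```

{"fn": "arm_command", "kwargs": {
  "series": [
    {"x":0,"y":0,"z":8,"rx":0,"ry":0,"rz":0},
    {"x":0,"y":0,"z":16,"rx":0,"ry":0,"rz":0},
    {"x":0,"y":0,"z":24,"rx":0,"ry":0,"rz":0},
    {"x":0,"y":0,"z":29,"rx":0,"ry":0,"rz":0},
    {"x":0,"y":0,"z":33,"rx":0,"ry":0,"rz":0},
    {"x":0,"y":0,"z":36,"rx":0,"ry":0,"rz":0},
    {"x":0,"y":0,"z":36,"rx":0,"ry":0,"rz":0}
  ]
}}

```text
time: 19.9
tool_pos: [0.5155, 0.0159, 0.1819]
tool_rot: [-3.141, 0.0, 0.801]
contact_force: [1.0, -1.2, 0.6]
opening: 0.014
grip_force: 20.0
```

{"fn": "arm_command", "kwargs": {
  "series": [
    {"x":0,"y":0,"z":1,"rx":0,"ry":0,"rz":0},
    {"x":0,"y":0,"z":2,"rx":0,"ry":0,"rz":0},
    {"x":0,"y":0,"z":2,"rx":0,"ry":0,"rz":0}
  ]
}}

```text
time: 20.2
tool_pos: [0.5158, 0.0159, 0.1806]
tool_rot: [3.141, -0.001, 0.801]
contact_force: [0.2, -0.4, 1.8]
opening: 0.0139
grip_force: 20.0
```

```bash
python3 - <<'E'
from h import *
c=read_camera("side")
print([(q,np.round(m["point"],4),round(m["confidence"],2)) for q in("probe_block_hole0","probe","probe_grip") for m in mark_of(c,q)])
a=c["pixels"][165:245,265:345]; cv2.imwrite("pics/h7.png",cv2.resize(a,(600,600),interpolation=cv2.INTER_CUBIC)); print(observe()["contact_force"])
E
```

```text
[('probe_block_hole0', array([0.515 , 0.0172, 0.0951]), 0.83), ('probe_grip', array([0.5121, 0.0195, 0.1347]), 0.43)]
[0.39774311 0.43803319 3.39455801]
```

View pics/h7.png

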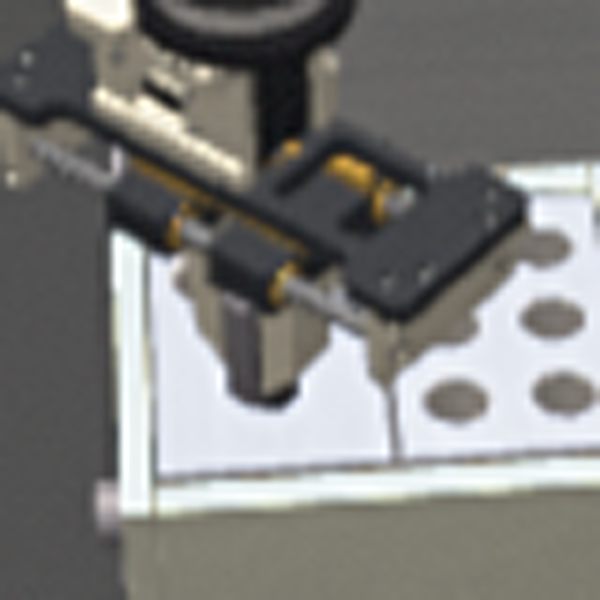

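The collar (crop (265,395)) sits on the block over the well, and contact force is starting to build. Pressing 1 mm more, then releasing and rising straight up.

{"fn": "arm_command", "kwargs": {
  "series": [
    {"x":0,"y":0,"z":1,"rx":0,"ry":0,"rz":0},
    {"x":0,"y":0,"z":1,"rx":0,"ry":0,"rz":0}
  ]
}}

```text
time: 20.6
tool_pos: [0.5157, 0.0159, 0.1805]
tool_rot: [3.141, -0.001, 0.801]
contact_force: [-3.8, -0.3, 11.1]
opening: 0.0139
grip_force: 20.0
```

{"fn": "arm_command", "kwargs": {
  "series": [
    {"x":0,"y":0,"z":0,"rx":0,"ry":0,"rz":0},
    {"x":0,"y":0,"z":0,"rx":0,"ry":0,"rz":0},
    {"x":0,"y":0,"z":0,"rx":0,"ry":0,"rz":0},
    {"x":0,"y":0,"z":0,"rx":0,"ry":0,"rz":0},
    {"x":0,"y":0,"z":-10,"rx":0,"ry":0,"rz":0},
    {"x":0,"y":0,"z":-40,"rx":0,"ry":0,"rz":0},
    {"x":0,"y":0,"z":-80,"rx":0,"ry":0,"rz":0},
    {"x":-50,"y":0,"z":-120,"rx":0,"ry":0,"rz":0},
    {"x":-90,"y":30,"z":-130,"rx":0,"ry":0,"rz":0},
    {"x":-130,"y":60,"z":-130,"rx":0,"ry":0,"rz":0},
    {"x":-160,"y":90,"z":-130,"rx":0,"ry":0,"rz":0},
    {"x":-160,"y":90,"z":-130,"rx":0,"ry":0,"rz":0},
    {"x":-160,"y":90,"z":-130,"rx":0,"ry":0,"rz":0}
  ],
  "hand": 40
}}

```text
time: 21.9
tool_pos: [0.4686, -0.1627, 0.3095]
tool_rot: [-3.142, -0.0, 0.798]
contact_force: [-1.1, -0.7, -0.5]
opening: 0.0402
grip_force: 0.0
```

```bash
python3 - <<'E'
from h import *
c=read_camera("side"); t=read_camera("top")
for n in(c,t): print([(q,np.round(m["point"],3),round(m["confidence"],2)) for q in("probe","probe_grip","cap0","stirrer") for m in mark_of(n,q)])
a=np.hstack([c["pixels"][100:260,240:400],t["pixels"][130:290,220:380]]); cv2.imwrite("pics/h8.png",cv2.resize(a,(800,400),interpolation=2)); print(observe()["contact_force"],observe()["time"])
E
```

```text
[('cap0', array([ 0.717, -0.004, -0.003]), 0.75), ('cap0', array([0.515, 0.02 , 0.098]), 0.7), ('cap0', array([ 0.72 ,  0.102, -0.001]), 0.6), ('cap0', array([ 0.591, -0.104, -0.001]), 0.55), ('stirrer', array([ 0.47 , -0.371,  0.017]), 0.54)]
[('probe_grip', array([0.518, 0.018, 0.1  ]), 0.71), ('probe_grip', array([0.516, 0.014, 0.13 ]), 0.5), ('cap0', array([ 0.593, -0.11 ,  0.006]), 0.71), ('cap0', array([0.62 , 0.262, 0.024]), 0.7), ('cap0', array([ 0.72 , -0.008, -0.001]), 0.69), ('cap0', array([0.557, 0.26 , 0.028]), 0.68), ('cap0', array([0.716, 0.106, 0.   ]), 0.61), ('cap0', array([0.509, 0.27 , 0.028]), 0.5)]
[-0.72714629  1.81825581  0.13389454] 22.4
```

View pics/h8.png

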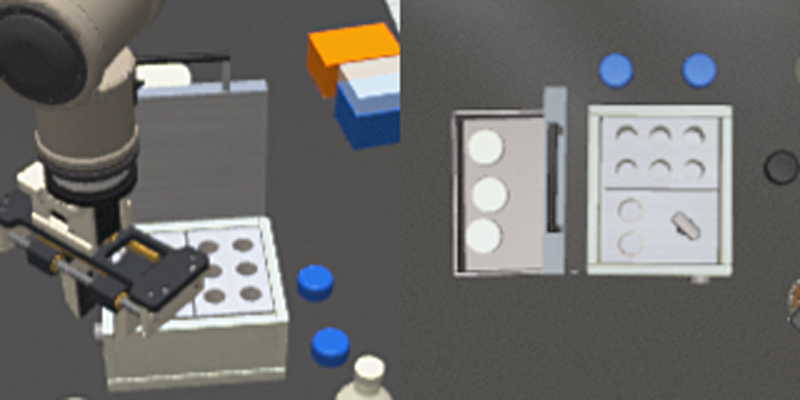

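The probe stands home in the well (top crop (686,227)), the caps are still in the tub, the tray is open and the arm is clear. Handing in.

```bash
python3 -c "
from cell import *
print(hand_in())"
```

```text
the job is handed in; nothing more can be done
None
```

I handed the job in at about 22 s of the 69 s allowed, with all three caps in the tub, the tray standing open just past upright, the probe pushed home in the narrow well and released, and the arm clear; the hand-in returned no verdict.

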